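# Clear the bottle and tighten the cap nut on the gas manifold

## Robot

A 6-joint arm with a two-finger parallel gripper is mounted at the origin on a cart in front of the work surface, level with it; the furniture and walls round the work are solid. World frame = base frame: x ahead of the robot, y to its left, z up, the work surface at z = 0. Lengths are in m, angles in rad, forces in N, time in s.
With the tool pointing down it reaches from about 0.35 to 1 m from the base axis. Payload 7.1 kg.
Tool frame: the origin (TCP) lies between the finger pads; the fingertips stand 22 mm ahead of it and the grasp point (between the pads) lies 3 mm ahead of it; x points along the fingers, y is the direction in which the jaws open and shut, and the axes are right-handed (so a half turn about x gives the same grasp; the last joint's range is limited). The gripper opens to 85 mm and grips with 20 to 120 N. Pads are 22 mm wide; open, the fingers measure 114 mm over their backs; the gripper's body (76 mm by 85 mm) begins 54 mm behind the grasp point. The pads swing forward as they close: fully open they stand 13 mm farther back than shut.
Start: joints at [-1.277, 0.423, 1.63, -0, 1.089, -0.019], TCP at [0.192, -0.595, 0.253] pointing down, gripper open.
Joint ranges: [-3, 3], [-0.9, 2.11], [0.09, 2.58], [-1.31, 4.45], [0.11, 2.69], [-2.54, 2.54]. Speed limits (rad/s): [2.39, 2.39, 3.01, 3.14, 3.14, 3.14].

## Interface

Orientations are given as a rotation vector (axis times angle).
In Python, from rig import manip gives the robot as it stands. The module is installed in compiled form; this text tells all that it offers. Calls block until the motion is done:
- manip.move_to(position, orientation): joint-space move of the TCP to a pose.
- manip.servo_line(position, orientation=None, rate=0.15): straight line of the TCP; orientation=None keeps the orientation; rate is the mean speed in m/s.
- manip.set_joints(angles): joint-space move.
- manip.command_gripper(opening, f_grip=None): finger opening in m; f_grip is the grip in N (None keeps the last); returns when the fingers have stopped.
- manip.hold(seconds).
- manip.solve_ik(position, orientation): joint angles nearest the present ones, or None.
- manip.camera(name): name is "scene" or "top" or "wrist"; returns a dict with "image" (480x640x3 uint8, red, green, blue), "fx", "fy", "cx", "cy" (pixels), "cam_to_world" (4x4, takes a point from camera to world coordinates); the wrist camera has in their place "mount" (4x4, takes a point from camera to tool coordinates, whose origin is the TCP and whose axes are the tool frame's). Camera axes: x right, y down, z forward; pixel columns grow to the right and rows downward; lengths in m; the calibration is good to about 2 mm. A picture is of the moment at which its call begins: read the wrist's pose just before it. There is no depth.
A pose or a line that the arm cannot do raises manip.IKError and nothing moves.
- manip.sign_off(): hands the job in, once; it reports no verdict.
Readings, each from a call of its own:
- manip.get_time(): time.
- manip.get_joint_positions(): joint angles.
- manip.get_joint_vel(): joint speeds.
- manip.get_tau(): joint torques, N m.
- manip.get_position(): TCP position.
- manip.get_ee_rot(): TCP orientation.
- manip.get_contact_force(): force on the tool from outside, world axes, zero at the start.
- manip.get_torque(): the same for the moment, N m.
- manip.get_width(): finger opening in m.
Only numpy, scipy, OpenCV 4.12 (cv2) and the standard library are available. Lean on these libraries where they do the work, as an engineer would, in place of code of your own. Each camera call takes 0.05 s, during which the arm holds its last target.

## Task

The hex cap nut on the gas manifold's slanted outlet is loose, and the tall bottle stands in the way of it. First move the bottle into the shallow tray: set it down there (do not drop it), standing upright on the tray's floor; then turn the nut clockwise, as seen looking onto it, until it comes fully up against its stop. Leave the small bottle, mouse, timer and tape roll where they are, and never knock a bottle over.

Things in the scene. Friction and masses are not known exactly. Their poses are not given: they have to be found in the camera images.
- bottle_center (a point): Centre (58 mm over its foot) of the tall round brown bottle with a screw cap: 116 mm high, body 58 mm in diameter, straight-sided to about 80 mm over its foot, then a shoulder; cap 31 mm in diameter, the top 18 mm. Loose, 0.15 to 0.27 kg. It stands right in front of the manifold's outlet, on the robot's side. z points up through the cap.
- tray_floor (a point): Centre of the upper face of the floor of the shallow grey tray, which is fixed to the bench: floor 3 mm thick, outer size 116 (its x) by 348 (its y) mm, inside 110 by 316 mm, walls 3 mm thick that rise 10 mm over the floor. x lies across the tray, y along it, z up.
- manifold: Gas manifold, fixed to the bench: a horizontal aluminium bar 36 mm in diameter, 170 mm long with end plugs, its centre line 34 mm over the bench, on two feet. Origin: on the bench below the bar's middle; y along the bar, z up. One outlet rises from the bar's middle, leaning 43 deg (0.75 rad) from vertical to -x (towards the robot); the cap nut's centre is 52 mm out along it.
- nut_center (a point): Centre of the steel hex cap nut on the slanted outlet: 36 mm across flats, 42 across corners, 24 high along its axis (12 each side of this point, plus a 5 mm dome outside). z: its axis, pointing out (up and towards the robot, 43 deg from vertical). x, and every 60 deg about z: normal to two flats; turns with the nut. 72 mm over the bench; below it a stub 25 mm thick, 6 long, then a 32 mm boss.
- cap_nut (a joint): Turn of the cap nut in rad: grows as it is turned clockwise (tightened) seen looking onto it, that is about -z of nut_center. 1.6 is the hard stop (tight); it starts between 0.45 and 0.85. It is captive: it turns in place, does not travel along its axis, and stays where it is left; friction about 0.12 N m.
- small_bottle: Bystander: small white bottle, 34 mm in diameter, 62 mm high. Loose. Origin at the centre of its foot.
- mouse: Bystander: black computer mouse, 106 x 61 x 36 mm. Loose. Origin at the centre of its underside.
- timer: Bystander: white bench timer lying flat, 68 x 62 x 19 mm. Loose. Origin at the centre of its underside.
- tape_roll: Bystander: roll of tape lying flat, 98 mm across, 25 mm high. Loose. Origin at the centre of its underside.
Mind the look-alikes: they are no part of the job. What is shaped like the part that bears bottle_center but pink is not meant.

How it is judged:
By the outcome, as a careful person would: the job done as asked, in the order asked, and still so for the second after the job is handed in, with the robot touching nothing.
It also fails if it takes over 50 s, if anything falls off the work surface, if the arm or the gripper's body presses on something with over 40 N, if the wrist force passes 120 N, or if a joint passes its speed limit or range.

## Working session

There is one attempt and no reset: what is moved stays moved. The work goes in short steps, each a Python script; the robot and the scene stay as the last script left them, time stands still between calls to the robot, and variables do not carry over. Pictures are saved under pics/ and viewed, and the job is handed in when it is done.

```bash
mkdir -p pics; ls
python3 - <<'E'
from rig import manip
import cv2,pickle
d={}
for n in ["scene","top","wrist"]:
    p=manip.get_position();r=manip.get_ee_rot()
    c=manip.camera(n); c['p']=p;c['r']=r; d[n]=c
    cv2.imwrite(f"pics/{n}0.png",c["image"][:,:,::-1])
    print(n,c["fx"],c["fy"],c["cx"],c["cy"]); print(c.get("cam_to_world",c.get("mount")))
pickle.dump(d,open("c0.pkl","wb"))
print(manip.get_time(),p,r)
E
```

```text
pics
scene 494.33681212693455 494.33681212693455 321.3512767517075 239.27185489070453
[[-0.8658377  -0.34594592  0.36145055  0.17312164]
 [-0.50032326  0.60056665 -0.62369571  0.64711709]
 [-0.00131016 -0.72086137 -0.69307804  0.84183078]
 [ 0.          0.          0.          1.        ]]
top 514.3576086278133 514.3576086278133 320.47030359576917 248.4324924977135
[[-2.99105008e-03 -9.95565432e-01  9.40240640e-02  4.38805803e-01]
 [-9.99995425e-01  2.93532543e-03 -7.30960317e-04 -4.02678650e-02]
 [ 4.51727597e-04 -9.40258202e-02 -9.95569657e-01  1.52221263e+00]
 [ 0.00000000e+00  0.00000000e+00  0.00000000e+00  1.00000000e+00]]
wrist 386.04273083044836 386.04273083044836 321.42989018057796 238.8606570249954
[[ 9.11423316e-04 -3.22048906e-01  9.46722595e-01 -1.20495766e-01]
 [ 9.99999193e-01  1.13143939e-03 -5.77828993e-04 -1.15035302e-04]
 [-8.85070036e-04  9.46722357e-01  3.22049678e-01 -8.34357412e-02]
 [ 0.00000000e+00  0.00000000e+00  0.00000000e+00  1.00000000e+00]]
0.15 [ 0.19221296 -0.594233    0.2526294 ] [ 2.05299278  0.32518389 -2.05342865]
```

View pics/scene0.png

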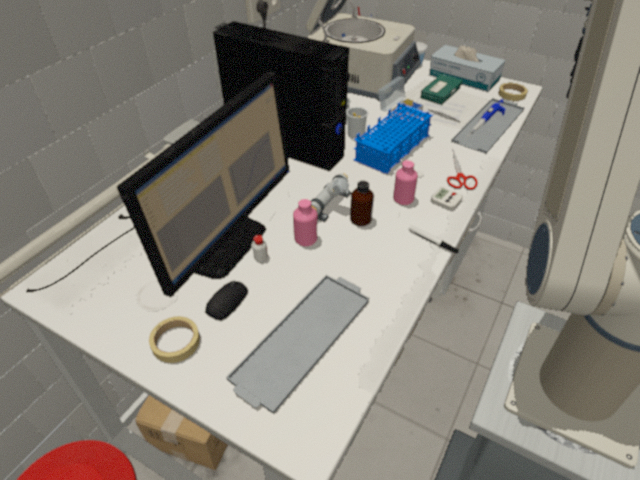

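View pics/top0.png

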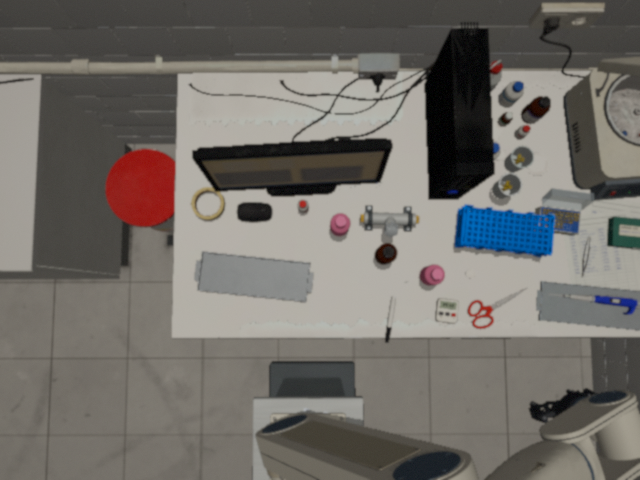

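```bash
cat > h.py <<'E'
import numpy as np,cv2,pickle
from scipy.spatial.transform import Rotation as R
def T(c):
    if "cam_to_world" in c: return np.array(c["cam_to_world"])
    M=np.eye(4);M[:3,:3]=R.from_rotvec(c['r']).as_matrix();M[:3,3]=c['p'];return M@np.array(c["mount"])
def ray(c,u,v):
    t=T(c);d=t[:3,:3]@np.array([(u-c['cx'])/c['fx'],(v-c['cy'])/c['fy'],1]);return t[:3,3],d/np.linalg.norm(d)
def onz(c,u,v,z):
    o,d=ray(c,u,v);return o+d*(z-o[2])/d[2]
def proj(c,p):
    t=T(c);q=t[:3,:3].T@(np.array(p)-t[:3,3]);return np.array([c['fx']*q[0]/q[2]+c['cx'],c['fy']*q[1]/q[2]+c['cy']])
def tri(L):
    A=np.zeros((3,3));b=np.zeros(3)
    for c,u,v in L:
        o,d=ray(c,u,v);P=np.eye(3)-np.outer(d,d);A+=P;b+=P@o
    p=np.linalg.solve(A,b);return p,[float(np.linalg.norm(np.cross(p-ray(*l)[0],ray(*l)[1]))) for l in L]
def shot(m,n,f):
    p=m.get_position();r=m.get_ee_rot();c=m.camera(n);c['p']=p;c['r']=r
    cv2.imwrite(f"pics/{f}.png",c["image"][:,:,::-1]);pickle.dump(c,open(f"{f}.pkl","wb"));return c
E
python3 - <<'E'
from h import *
d=pickle.load(open("c0.pkl","rb"))
t=d["top"];s=d["scene"]
for n,u,v,z in [("bottle cap",386,253.5,.116),("pinkA",340,224,.116),("pinkB",432,274,.116),("manifold",389,219,.052),("tray",255,277,.003),("timer",447,310,.019),("small",303,206,.06),("trayL",197,270,.01),("trayR",312,285,.01)]:
    print(n,onz(t,u,v,z).round(3))
a=cv2.resize(t["image"][180:320,320:480],None,fx=5,fy=4.3/4.3*4,interpolation=cv2.INTER_CUBIC) if 0 else cv2.resize(t["image"][190:310,320:460],None,fx=5,fy=5,interpolation=cv2.INTER_CUBIC)
cv2.imwrite("pics/tz.png",a[:,:,::-1])
b=cv2.resize(s["image"][150:260,280:440],None,fx=5,fy=5,interpolation=cv2.INTER_CUBIC)
cv2.imwrite("pics/sz.png",b[:,:,::-1])
b=cv2.resize(t["image"][240:310,185:325],None,fx=5,fy=5,interpolation=cv2.INTER_CUBIC)
cv2.imwrite("pics/trz.png",b[:,:,::-1])
E
```

```text
bottle cap [ 0.557 -0.221  0.116]
pinkA [ 0.639 -0.095  0.116]
pinkB [ 0.501 -0.346  0.116]
manifold [ 0.662 -0.239  0.052]
tray [0.498 0.152 0.003]
timer [ 0.4   -0.408  0.019]
small [0.7   0.009 0.06 ]
trayL [0.519 0.322 0.01 ]
trayR [ 0.474 -0.016  0.01 ]
```

View pics/tz.png

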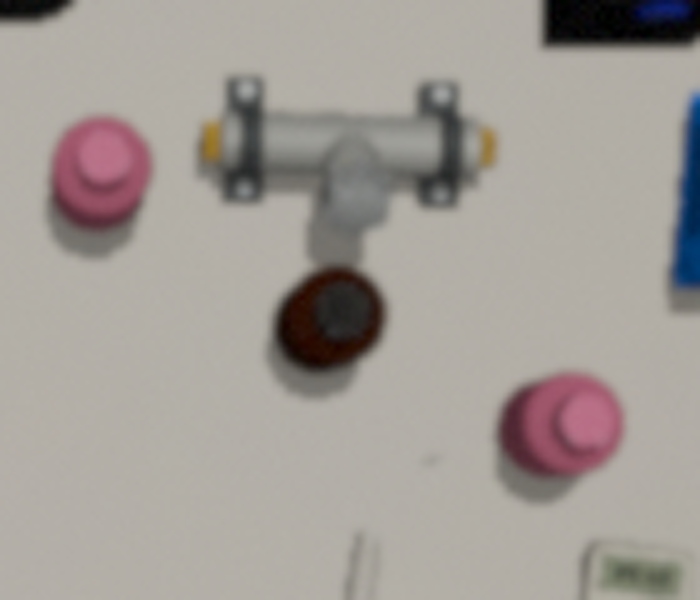

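View pics/sz.png

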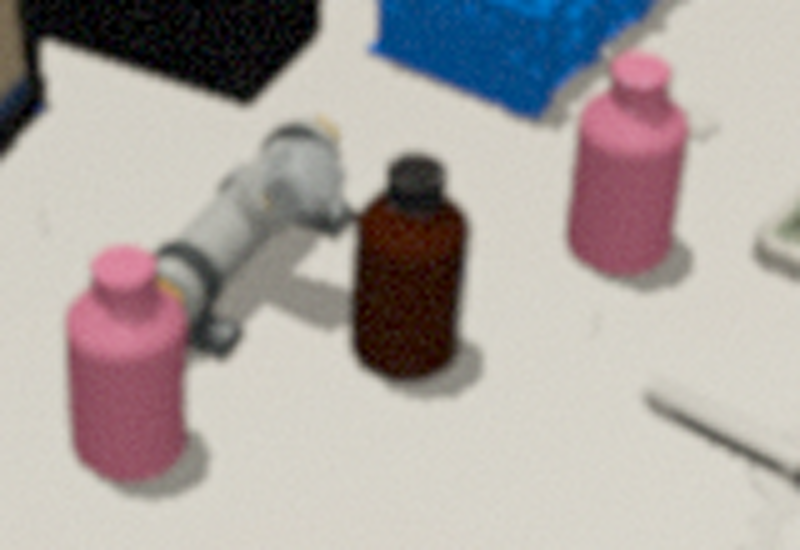

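View pics/trz.png

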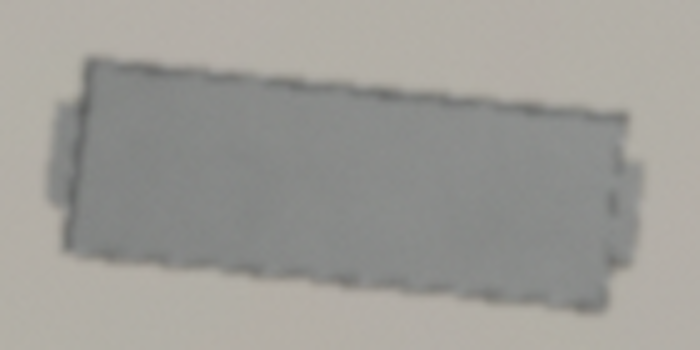

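Run:
```python
from h import *
d=pickle.load(open("c0.pkl","rb"))
t=d["top"];s=d["scene"]
print(R.from_rotvec(t['r']).as_matrix().round(2))
print("cap tri",tri([(t,344/5+320-.4,308/5+190-.4),(s,417/5+280-.4,164/5+150-.4)]))
# masks: tray
im=t["image"]; 
hsv=cv2.cvtColor(im,cv2.COLOR_RGB2HSV)
print(hsv[277,255],hsv[320,255])
C=np.array([(90,60),(627,117),(605,310),(66,252)])/5+[185-.4,240-.4]
P=np.array([onz(t,u,v,.012) for u,v in C]);print(P.round(4),P.mean(0))
for i in range(4):print(np.linalg.norm(P[i]-P[(i+1)%4]))
v=(P[0]+P[3]-P[1]-P[2])[:2];print("tray y ang",np.degrees(np.arctan2(v[1],v[0])))
# scene tray for check: corners
# bar
for u,v in [(205,140),(492,147),(348,143)]: print(onz(t,u/5+319.6,v/5+189.6,.04).round(4))
# bottle foot in scene: bottom pixel of brown; axis
m=(im[...,0].astype(int)-im[...,2]>25)&(im[...,0]<120); m[:240]=0;m[:,:370]=0;m[270:]=0;m[:,405:]=0
im2=s["image"].astype(int);m2=(im2.max(2)<75); m2[:180]=0;m2[:,345:378]&=True;m2[:,:345]=0;m2[:,378:]=0;m2[232:]=0
ys,xs=np.nonzero(m2);print(xs.min(),xs.max(),ys.min(),ys.max())
for q in [(.559,-.226,0)]: print(proj(s,q),proj(s,(q[0],q[1],.116)),proj(t,(q[0],q[1],.116)),proj(t,q))
```

```text
[[-0.    0.31 -0.95]
 [ 0.   -0.95 -0.31]
 [-1.   -0.   -0.  ]]
cap tri (array([ 0.56367882, -0.22772081,  0.11547634]), [0.00021671636051684917, 0.0002167163605170429])
[ 60   2 139] [ 19  16 177]
[[ 0.5731  0.306   0.012 ]
 [ 0.5385 -0.0105  0.012 ]
 [ 0.4256  0.0025  0.012 ]
 [ 0.4603  0.318   0.012 ]] [0.4993653  0.15402151 0.012     ]
0.3183695233180862
0.11364078651513033
0.3173691281047175
0.11340994036069803
tray y ang 83.74114551777322
[ 0.6686 -0.1584  0.04  ]
[ 0.664  -0.3255  0.04  ]
[ 0.6666 -0.2417  0.04  ]
345 372 182 225
[361.84849178 219.37546359] [364.52791847 183.20641316] [387.79305877 252.81067567] [382.68351332 256.15369614]
```

The three bottle shapes in the top view are pink at (340,224), brown with a dark cap at (388,252), and pink at (432,274). The brown one fits: right colour, in front of the outlet, and its cap triangulates to z = 0.1155 against the 0.116 given. The tray is the empty one at (255,277); its opening measures 318 x 113 mm. The other grey item, at (590,300), has a screwdriver on it.

Run:
```python
from h import *
from rig import manip as m
Rd=np.array([[0,0,-1],[0,-1,0],[-1,0,0.]]);rv=R.from_matrix(Rd).as_rotvec()
print(m.solve_ik([.564,-.228,.28],rv),m.solve_ik([.564,-.228,.069],rv),m.solve_ik([.499,.154,.075],rv))
m.move_to([.564,-.228,.28],rv);print(m.get_time(),m.get_position(),m.get_contact_force())
c=shot(m,"wrist","w1")
print(proj(c,(.564,-.228,.116)))
```

```text
[-4.03731977e-01  3.70129741e-01  1.64488956e+00 -4.44089210e-16
  1.12657335e+00  1.16706435e+00] [-4.03731977e-01  6.51331028e-01  1.75726926e+00 -4.44089210e-16
  7.32992367e-01  1.16706435e+00] [ 2.76554478e-01  5.56276422e-01  1.95142417e+00 -4.44089210e-16
  6.33892060e-01  1.84735080e+00]
2.0417 [ 0.56367624 -0.22874642  0.27994837] [ 0.42218889 -0.5513123  -0.46228341]
[320.97493967 221.79192344]
```

View pics/w1.png

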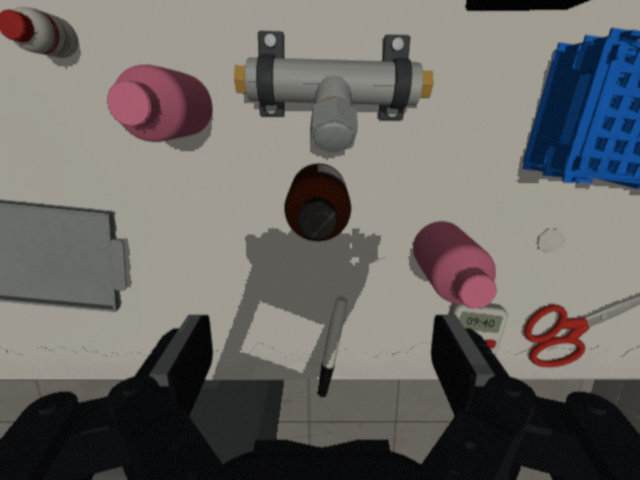

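Run:
```python
from h import *
c=pickle.load(open("w1.pkl","rb"))
cv2.imwrite("pics/w1z.png",cv2.resize(c["image"][30:250,220:450],None,fx=2.7,fy=2.7,interpolation=cv2.INTER_CUBIC)[:,:,::-1])
print(onz(c,318,218,.116),T(c)[:3,3])
im=c["image"].astype(int);g=im.max(2)<60
```

```text
[ 0.56701551 -0.22572699  0.116     ] [ 0.64708466 -0.22858855  0.40042911]
```

View pics/w1z.png

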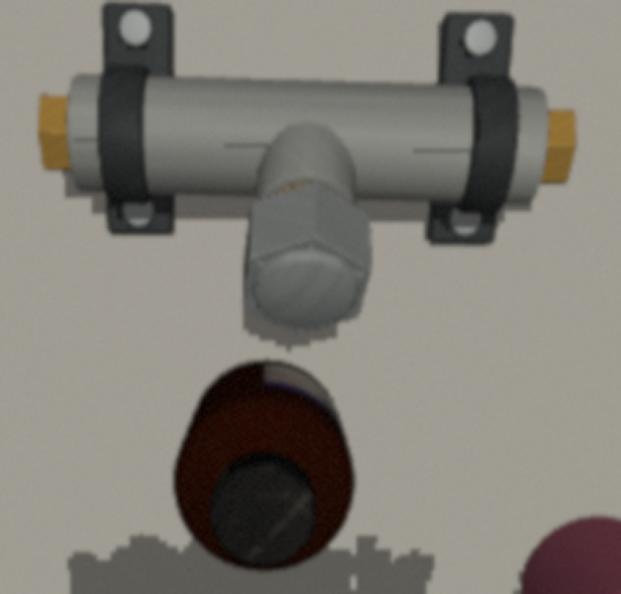

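Run:
```python
from h import *
from rig import manip as m
rv=m.get_ee_rot()
m.servo_line([.565,-.227,.14],rate=.2)
print(m.get_contact_force())
m.servo_line([.565,-.227,.069],rate=.08)
print(m.get_time(),m.get_contact_force())
m.command_gripper(.05,45)
print(m.get_time(),m.get_width(),m.get_contact_force(),m.get_torque())
m.servo_line([.565,-.227,.10],rate=.08)
print(m.get_time(),m.get_width(),m.get_contact_force(),m.get_position())
shot(m,"scene","s2")
```

```text
[-0.15677575  0.77416934 -0.3595963 ]
3.975 [ 0.80867142 -0.24664337 -0.37963447]
4.3583 0.05660810261515061 [-0.19064809  1.35659705  6.7619569 ] [0.29166266 0.1501926  0.00054719]
4.9 0.05634938785373407 [-0.12207726 -0.36538458 -2.13957401] [ 0.56517061 -0.22713276  0.100562  ]
```

View pics/s2.png

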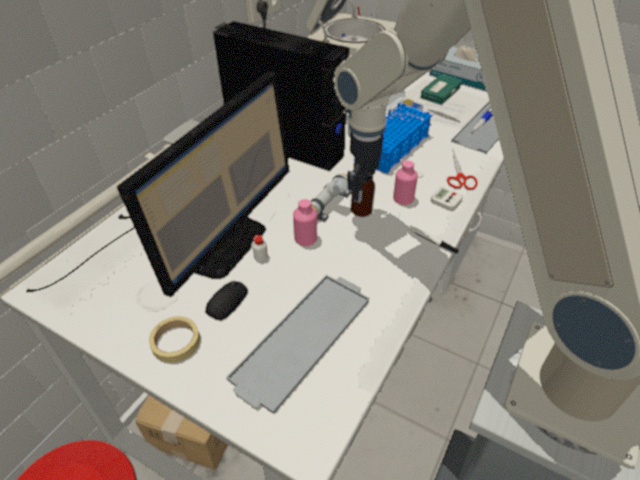

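Run:
```python
from h import *
from rig import manip as m
rv=m.get_ee_rot()
rv=R.from_matrix(np.array([[0,0,-1],[0,-1,0],[-1,0,0.]])).as_rotvec()
m.servo_line([.565,-.227,.22],rate=.2)
m.move_to([.499,.154,.20],rv)
print(m.get_time(),m.get_width())
m.servo_line([.499,.154,.09],rate=.15)
m.servo_line([.499,.154,.077],rate=.04)
m.hold(.1);f0=m.get_contact_force()[2];print(m.get_time(),f0,m.get_width())
z=.077
while z>.066:
    z-=.001;m.servo_line([.499,.154,z],rate=.03)
    f=m.get_contact_force()[2]-f0
    if f>3: break
print("touch",z,f,m.get_position(),m.get_time())
shot(m,"scene","s3")
```

```text
7.1417 0.05599985900192187
8.6 -1.2320101779633081 0.05634105880332229
touch 0.072 7.751636809623351 [0.49922577 0.15408724 0.07264831] 9.85
```

View pics/s3.png

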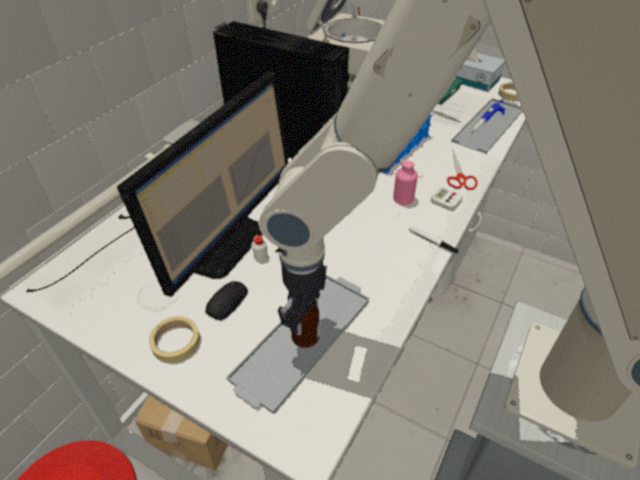

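Run:
```python
from h import *
from rig import manip as m
m.command_gripper(.085)
m.servo_line([.499,.154,.20],rate=.2)
c=pickle.load(open("w1.pkl","rb"));k=lambda u,v:(u/2.7+220-.3,v/2.7+30-.3)
A=onz(c,*k(55,132),.037);B=onz(c,*k(562,146),.037);print(A,B,(A+B)/2,np.degrees(np.arctan2(-(A-B)[0],(A-B)[1])))
d=pickle.load(open("c0.pkl","rb"))
for a,b in [((212,141),(55,132)),((488,147),(562,146))]:
    print(tri([(d["top"],a[0]/5+319.6,a[1]/5+189.6),(c,*k(*b))]))
# feet screws z ~? 
print(m.get_time(),m.get_width())
yaw=-.028;o=(A+B)/2;o[2]=0
Rz=R.from_euler('z',yaw).as_matrix()
a=Rz@[-np.sin(.75),0,np.cos(.75)];nut=o+[0,0,.034]+.052*a;print("nut",nut)
y=Rz@[0,-1,0];X=-a;Rt=np.c_[X,y,np.cross(X,y)]
for dd in(.003+.003,.10,.14):
  for r in (-.8,-.5,0,.5,.8,1.2):
    Rr=R.from_matrix(Rt)*R.from_euler('x',r);q=m.solve_ik(nut+a*dd,Rr.as_rotvec());print(dd,r,None if q is None else np.round(q,2))
shot(m,"scene","s4")
```

```text
[ 0.67078119 -0.15736419  0.037     ] [ 0.66659483 -0.32134279  0.037     ] [ 0.66868801 -0.23935349  0.037     ] -1.4624373140441287
(array([ 0.66797096, -0.16095405,  0.05212101]), [0.0019142848089144992, 0.0019142848089147158])
(array([ 0.66821779, -0.32837939,  0.01078081]), [0.00039510260553640535, 0.00039510260553661286])
11.0917 0.08492601294548952
nut [ 0.63325669 -0.23836116  0.07204782]
0.006 -0.8 [-0.51  0.68  2.01  2.18  0.4  -1.82]
0.006 -0.5 [-0.51  0.68  2.01  2.18  0.4  -1.52]
0.006 0 [-0.51  0.68  2.01  2.18  0.4  -1.02]
0.006 0.5 [-0.51  0.68  2.01  2.18  0.4  -0.52]
0.006 0.8 [-0.51  0.68  2.01  2.18  0.4  -0.22]
0.006 1.2 [-0.51  0.68  2.01  2.18  0.4   0.18]
0.1 -0.8 [-0.58  0.49  2.13  1.94  0.39 -1.62]
0.1 -0.5 [-0.58  0.49  2.13  1.94  0.39 -1.32]
0.1 0 [-0.58  0.49  2.13  1.94  0.39 -0.82]
0.1 0.5 [-0.58  0.49  2.13  1.94  0.39 -0.32]
0.1 0.8 [-0.58  0.49  2.13  1.94  0.39 -0.02]
0.1 1.2 [-0.58  0.49  2.13  1.94  0.39  0.38]
0.14 -0.8 [-0.61  0.41  2.17  1.8   0.4  -1.5 ]
0.14 -0.5 [-0.61  0.41  2.17  1.8   0.4  -1.2 ]
0.14 0 [-0.61  0.41  2.17  1.8   0.4  -0.7 ]
0.14 0.5 [-0.61  0.41  2.17  1.8   0.4  -0.2 ]
0.14 0.8 [-0.61  0.41  2.17  1.8   0.4   0.1 ]
0.14 1.2 [-0.61  0.41  2.17  1.8   0.4   0.5 ]
```

View pics/s4.png

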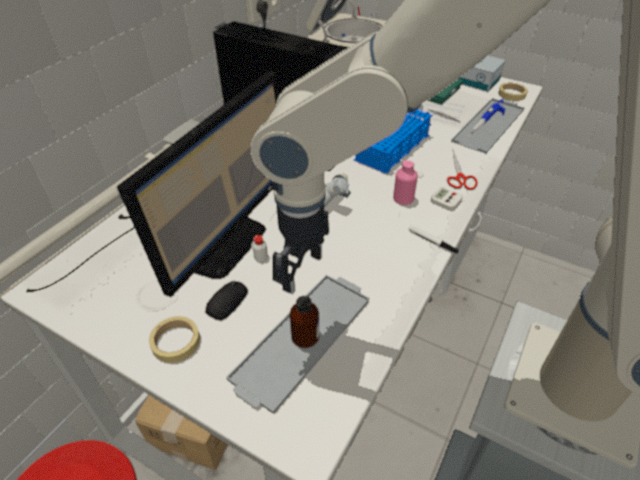

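The bottle stands upright in the tray at about (305,325), with the arm clear of it. Next I'll look onto the nut along its axis.

```bash
cat >> h.py <<'E'
NUT=np.array([.633,-.2385,.072]);yaw=-.027
Rz=R.from_euler('z',yaw).as_matrix()
AX=Rz@[-np.sin(.75),0,np.cos(.75)]
_y=Rz@[0,-1,0];Rt=np.c_[-AX,_y,np.cross(-AX,_y)]
def ori(r): return (R.from_matrix(Rt)*R.from_euler('x',r)).as_rotvec()
E
python3 - <<'E'
from h import *
from rig import manip as m
for dd in(.3,.24,.2): print(dd,m.solve_ik(NUT+AX*dd,ori(0)))
m.servo_line([.48,.1,.27],rate=.25)
for dd in (.3,.24,.2,.12):
    try: m.move_to(NUT+AX*dd,ori(0)); print("ok",dd,m.get_time()); break
    except m.IKError as e: print(dd,e)
if dd>.12: m.servo_line(NUT+AX*.12,ori(0),rate=.2)
m.hold(.15)
print(m.get_time(),m.get_position()-(NUT+AX*.12))
c=shot(m,"wrist","w5");print(proj(c,NUT+AX*.012),proj(c,NUT))
E
```

```text
0.3 [-0.79869481  0.03206767  2.26372725  1.13094611  0.55312204 -0.1134775 ]
0.24 [-0.71950352  0.1759731   2.24334584  1.36667995  0.46053711 -0.31844451]
0.2 [-0.67399384  0.27048455  2.21949077  1.54327947  0.42359568 -0.47478448]
ok 0.3 13.2833
14.4833 [-0.00018273 -0.00015477  0.00083521]
[321.90504005 247.49558912] [321.89728928 241.27543882]
```

View pics/w5.png

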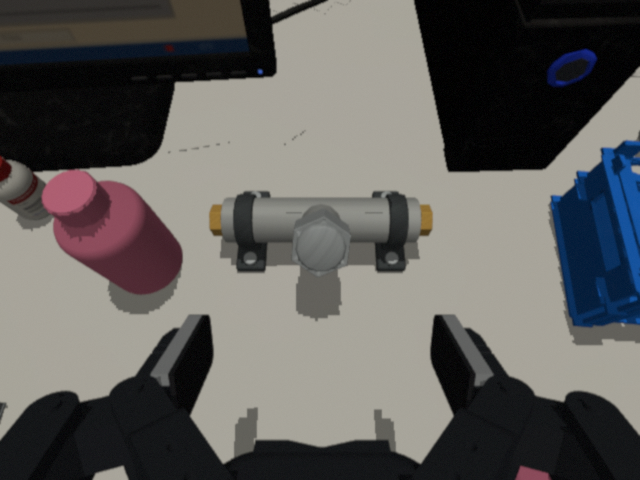

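Run:
```python
from h import *
c=pickle.load(open("w5.pkl","rb"))
z=cv2.resize(c["image"][200:290,270:370],None,fx=6.5,fy=6.5,interpolation=cv2.INTER_CUBIC)
z=cv2.createCLAHE(3,(2,2)).apply(cv2.cvtColor(z,cv2.COLOR_RGB2GRAY))
cv2.imwrite("pics/w5z.png",z)
```

```text
(no output)
```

View pics/w5z.png

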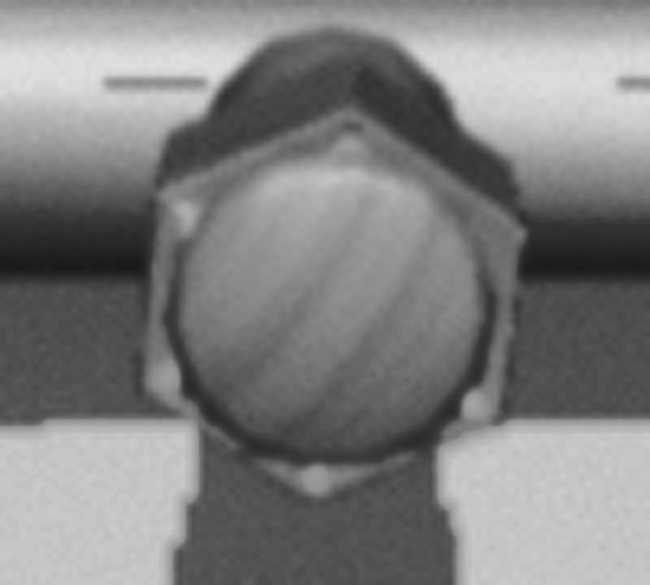

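Run:
```python
from h import *
c=pickle.load(open("w5.pkl","rb"))
V=[(350,112),(525,235),(500,420),(317,495),(148,395),(160,190)]
P=[]
for u,v in V:
    o,d=ray(c,u/6.5+270-.42,v/6.5+200-.42);p0=NUT+AX*.012;p=o+d*((p0-o)@AX)/(d@AX);P.append(p)
P=np.array(P);ctr=P.mean(0);print("centre off",(ctr-p0), "in tool",Rt.T@(ctr-p0))
L=(P-ctr)@Rt; r=np.hypot(L[:,1],L[:,2]);a=np.degrees(np.arctan2(L[:,2],L[:,1]));print(r,a,a%60)
a=np.exp(1j*np.radians(a*6));print("corner phase",np.degrees(np.angle(a.mean()))/6,"flat normal",(np.degrees(np.angle(a.mean()))/6)%60-30)
```

```text
centre off [9.75907371e-05 6.51378508e-04 7.44998476e-05] in tool [ 2.57704597e-17 -6.53775724e-04 -1.09295204e-04]
[0.02003558 0.0199849  0.02005507 0.01964992 0.02026757 0.02060412] [ -85.47961813  -22.73171948   34.98259053   94.78855675  154.0849471
 -143.54978779] [34.52038187 37.26828052 34.98259053 34.78855675 34.0849471  36.45021221]
corner phase -24.652548522078348 flat normal 5.347451477921652
```

```bash
sed -i 's/^NUT=.*/NUT=np.array([.6331,-.2379,.072]);yaw=-.027/' h.py
python3 - <<'E'
from h import *
from rig import manip as m
r0=np.radians(5.35)
m.command_gripper(.065)
m.servo_line(NUT+AX*.06,ori(r0),rate=.12)
print(m.get_contact_force())
m.servo_line(NUT+AX*.004,ori(r0),rate=.06)
m.hold(.1);print(m.get_time(),m.get_contact_force(),m.get_position()-NUT-AX*.004,m.get_joint_positions().round(3))
m.command_gripper(.03,50)
print(m.get_time(),m.get_width(),m.get_contact_force(),m.get_torque(),m.get_torque()@AX)
shot(m,"wrist","w6")
E
```

```text
[-0.67098401 -0.76929313 -0.57837895]
16.7083 [-0.40555943  0.27653447 -0.57860011] [-1.07282888e-04 -8.37628036e-05  3.18315747e-04] [-0.51   0.683  2.006  2.184  0.398 -0.925]
17.075 0.03535032112613099 [-4.10774201 -0.77075132  5.67734904] [-0.03932822  0.29992303 -0.13741669] -0.06822920613671092
```

View pics/w6.png

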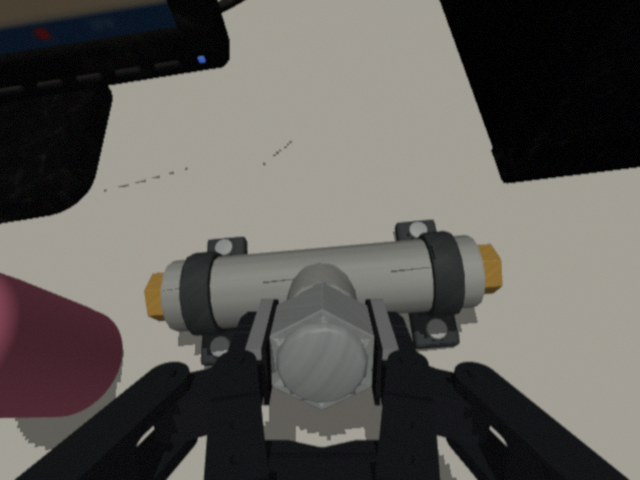

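The jaws sit squarely on two flats, with the nut at (322,350) and the opening at 35.4 mm against the 36 mm given. I'll turn it with joint 6 and watch the moment about the axis.

Run:
```python
from h import *
from rig import manip as m
q=np.array(m.get_joint_positions());q0=q[5];f=[]
t0=m.get_torque()@AX
while q[5]-q0<1.25:
    q[5]+=.06 if q[5]-q0<.6 else .03
    m.set_joints(q)
    t=m.get_torque()@AX;F=np.linalg.norm(m.get_contact_force())
    f.append((round(q[5]-q0,2),round(m.get_joint_positions()[5]-q0,3),round(t-t0,2),round(F,1),round(m.get_width()*1e3,1)))
    if abs(t-t0)>.9 or F>40 : break
for x in f: print(*x)
print(m.get_time())
shot(m,"wrist","w7")
```

```text
0.06 0.059 -0.12 3.1 35.4
0.12 0.118 -0.15 3.9 35.1
0.18 0.177 -0.11 3.3 35.6
0.24 0.237 -0.15 4.2 35.6
0.3 0.297 -0.11 4.4 35.1
0.36 0.357 -0.15 5.3 35.1
0.42 0.417 -0.12 5.5 35.6
0.48 0.477 -0.12 5.8 35.1
0.54 0.537 -0.14 6.0 35.0
0.6 0.598 -0.08 5.7 35.3
0.63 0.628 -0.07 5.7 35.5
0.66 0.658 -0.09 6.0 35.1
0.69 0.688 -0.16 6.0 35.0
0.72 0.718 -0.12 6.5 35.5
0.75 0.748 -0.15 5.7 35.1
0.78 0.778 -0.1 6.4 35.3
0.81 0.808 -0.11 6.3 35.6
0.84 0.838 -0.17 5.8 35.2
0.87 0.868 -0.1 6.5 35.3
0.9 0.898 -0.09 6.4 35.2
0.93 0.928 -0.15 5.9 35.5
0.96 0.958 -0.1 6.1 35.2
0.99 0.987 0.3 6.9 35.3
1.02 1.016 1.11 6.7 35.4
23.125
```

View pics/w7.png

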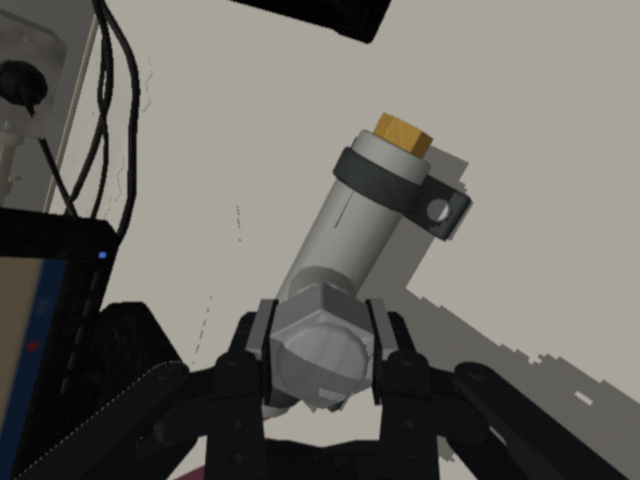

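Run:
```python
from h import *
from rig import manip as m
m.command_gripper(.065)
rv=m.get_ee_rot()
print(m.get_contact_force(),m.get_torque()@AX)
m.servo_line(NUT+AX*.06,rate=.08)
m.servo_line(NUT+AX*.12,ori(0),rate=.1)
m.hold(.15);print(m.get_time())
c=shot(m,"wrist","w8")
z=cv2.resize(c["image"][200:290,270:370],None,fx=6.5,fy=6.5,interpolation=cv2.INTER_CUBIC)
cv2.imwrite("pics/w8z.png",cv2.createCLAHE(3,(2,2)).apply(cv2.cvtColor(z,cv2.COLOR_RGB2GRAY)))
```

```text
[ 0.75464342 -0.49193582  1.15080623] 0.0038652260309176515
25.8333
```

View pics/w8z.png

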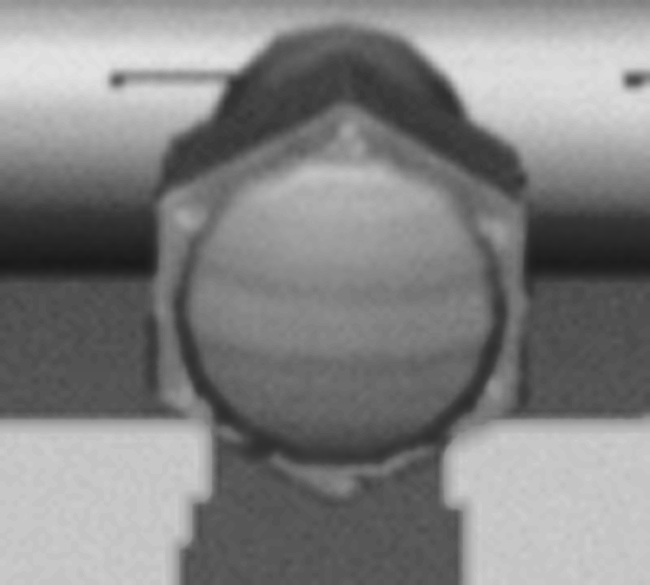

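Run:
```python
from h import *
from rig import manip as m
c=pickle.load(open("w8.pkl","rb"))
V=[(345,105),(526,200),(520,408),(340,496),(158,397),(160,195)]
P=[]
for u,v in V:
    o,d=ray(c,u/6.5+270-.42,v/6.5+200-.42);p0=NUT+AX*.012;P.append(o+d*((p0-o)@AX)/(d@AX))
P=np.array(P);L=(P-P.mean(0))@Rt;a=np.degrees(np.arctan2(L[:,2],L[:,1]));print(a%60)
print("flat",(np.degrees(np.angle(np.exp(6j*np.radians(a)).mean()))/6)%60-30)
m.servo_line(NUT+AX*.25,rate=.25)
print(m.get_time());shot(m,"scene","s9");shot(m,"top","t9")
```

```text
[30.95011681 29.33546421 32.05964815 30.421538   31.38885662 32.28918192]
flat 1.0749756244584852
26.55
```

View pics/s9.png

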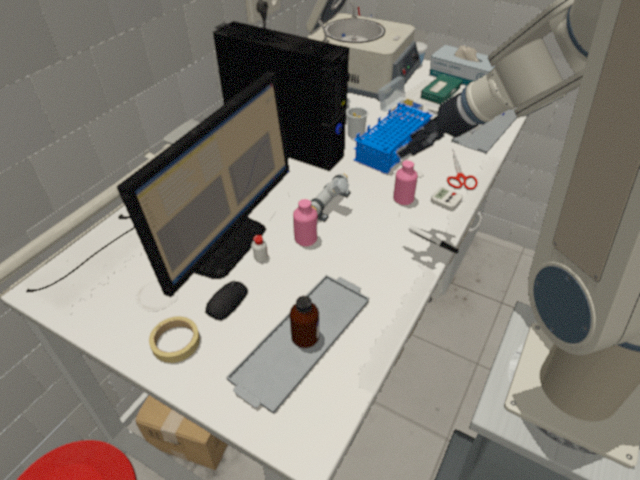

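View pics/t9.png

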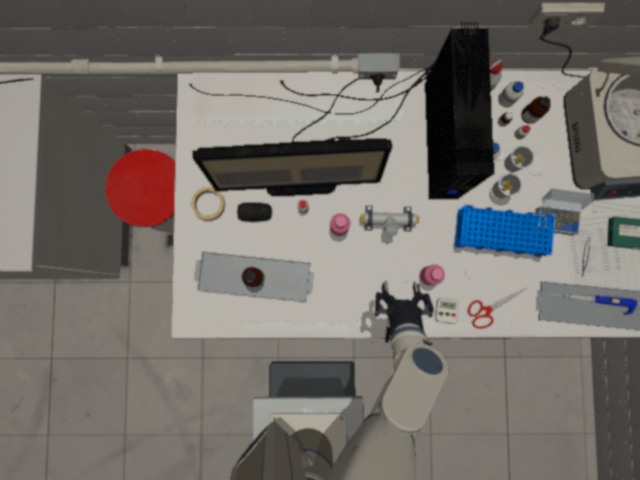

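```bash
python3 -c "
from rig import manip as m
print(m.get_contact_force(),m.get_joint_vel().round(3));m.sign_off();print(m.get_time())"
```

```text
[ 0.67918928 -0.56738983  0.64699214] [ 0.004  0.014 -0.    -0.006  0.002  0.006]
the job is handed in; nothing more can be done
the job is handed in; nothing more can be done
```

The bottle is in the tray, the nut is up against its stop, and I handed the job in at about 26.7 s of the 50 s allowed.

- **Bottle:** I lowered the brown bottle into the tray until it touched, at the height expected for the tray floor, and only then let go. The last pictures show it upright near the middle of the tray.
- **Nut:** I gripped it on two flats and turned it clockwise in one go. After about 0.98 rad the resisting moment rose sharply, by about 1.2 N m, while the side force stayed near 7 N, so it was the stop and not a collision. After release the wrist picture gave a turn of 55.7° (0.97 rad), so it did not slip or spring back noticeably. The implied start of about 0.62 is within the range given.
- **Everything else:** By eye, the small bottle, mouse, timer, tape roll and both pink bottles are where they were. The arm is clear of everything.

No check failed. The only disagreement was 2–3 mm between the wrist camera and the other two on the bottle's position, so I used a point between them.

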